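Sweep the jar stoppers into the tray's trough

TASK

Clear the deck of the white tray: with closed fingers, sweep the three round wooden jar stoppers across it and over the edge into the sunken trough along the tray's side, so that all three lie in the trough. Only push them, never pick them up, and leave the steel caddy that stands among them, the yellow bowl and the wooden scoop where they are.

Things in the scene. Friction and masses are not known exactly. Their poses are not given: they have to be found in the camera images.
- tray: white melamine tray, fixed, 280 mm along its x, 310 mm along its y. Origin: centre of its underside, on the shelf; z up. A flat deck, top 40 mm above the underside, covers y -150 to +70 mm, x -135 to +135 mm. A rim 5 mm thick surrounds the whole tray, its top 10 mm above the deck. Stoppers and caddy start in four lanes along y, about 62 mm apart in x, in any order, at y -85 to +20 mm.
- deck_edge (a point): middle of the sheer, rimless edge in which the deck ends at the tray's y = +70 mm, at deck height; the edge runs along the tray's x, axes as the tray's. Every lane runs clear to it along the tray's +y.
- trough (a point): centre of the trough floor, 6 mm above the tray's underside and 34 mm below the deck. The trough spans the tray's y = +70 to +150 mm (80 mm wide) and the whole width in x (270 mm); axes as the tray's.
- stopper1_center (a point): round wooden jar stopper standing head down on the deck: wooden disc head 36 mm across, 10 mm thick, below; cork plug 24 mm across, 10 mm tall, on top (20 mm tall in all, about 16 g, slides freely). The point is its centre, 10 mm above its underside. The three are alike.
- stopper2_center (a point): round wooden jar stopper standing head down on the deck: wooden disc head 36 mm across, 10 mm thick, below; cork plug 24 mm across, 10 mm tall, on top (20 mm tall in all, about 16 g, slides freely). The point is its centre, 10 mm above its underside. The three are alike.
- stopper3_center (a point): round wooden jar stopper standing head down on the deck: wooden disc head 36 mm across, 10 mm thick, below; cork plug 24 mm across, 10 mm tall, on top (20 mm tall in all, about 16 g, slides freely). The point is its centre, 10 mm above its underside. The three are alike.
- stopper1: the same first stopper, its origin at the centre of its underside
- stopper2: the same second stopper, its origin at the centre of its underside
- stopper3: the same third stopper, its origin at the centre of its underside
- caddy_center (a point): plain steel tea caddy, an upright cylinder 51 mm across and 62 mm tall, about 0.2 kg, standing loose on the deck among the stoppers; the point is at its centre, 31 mm above its underside. To be left alone.
- bowl: shallow yellow-glazed bowl, 124 mm across and 50 mm tall, on the shelf to the robot's left of the tray; origin at the centre of its underside. To be left alone.
- scoop: wooden scoop, 180 mm long, lying on the shelf to the robot's left of the tray, along its own x; origin on its underside. To be left alone.
- stack: fixed stack of three small white trays on legs, 240 mm along x, 220 mm along y, 230 mm tall (a bamboo whisk on the top tier reaches 325 mm), on the shelf to the robot's right of the work tray; origin at the centre of its underside. Not part of the work: keep clear.

How it is judged:
By the outcome, as a careful person would: the job done as asked, in the order asked, and still so for the second after the job is handed in, with the robot touching nothing.
It also fails if it takes over 48 s, if anything falls off the work surface, if the arm or the gripper's body presses on something with over 40 N, if the wrist force passes 120 N, or if a joint passes its speed limit or range.

ROBOT

A 6-joint arm with a two-finger parallel gripper is mounted at the origin on the work surface. World frame = base frame: x ahead of the robot, y to its left, z up, the work surface at z = 0. Lengths are in mm, angles in rad, forces in N, time in s.
With the tool pointing down it reaches from about 350 to 975 mm from the base axis. Payload 7.1 kg.
Tool frame: the origin (TCP) lies on the front face of the gripper's body, between the roots of the fingers; the fingertips stand 80 mm ahead of it and the grasp point (between the pads) lies 61 mm ahead of it (env.tips_ahead is the distance from the TCP to the fingertips, in mm); z points along the fingers, y is the direction in which the jaws open and shut (so a half turn about z gives the same grasp; the last joint's range is limited). The gripper opens to 88 mm and grips with 3 to 60 N. Pads are 20 mm wide; open, the fingers measure 115 mm over their backs; the gripper's body (75 mm by 178 mm) begins 61 mm behind the grasp point.
Start: joints at [1.262, 0.423, 1.63, -0, 1.089, -0.019], TCP at [178.569, 598.931, 302.675] pointing down, gripper open.
Joint ranges: [-3, 3], [-0.9, 2.11], [0.09, 2.58], [-1.31, 4.45], [0.11, 2.69], [-2.54, 2.54]. Speed limits (rad/s): [2.39, 2.39, 3.01, 3.14, 3.14, 3.14].

INTERFACE

Orientations are given as a unit quaternion [x, y, z, w].
In Python, from station import env, set_gripper, viewer, workorder gives the robot as it stands. Calls block until the motion is done:
- env.reach(position, orientation): joint-space move of the TCP to a pose.
- env.move_l(position, rot=None, rate=150, f_stop=None): straight line of the TCP; rot=None keeps the orientation; rate is the mean speed in mm/s. With f_stop (N) it stops when the force on the tool has changed by that much, and returns True; else False.
- env.move_joints(angles): joint-space move.
- set_gripper(opening): finger opening in mm; the grip force is fixed at half the most; returns when the fingers have stopped.
- env.hold(seconds).
- env.ik(position, orientation): joint angles nearest the present ones, or None.
- env.read_state(): the state.
- viewer.camera(name): name is "scene" or "top"; returns the picture (480x640x3 uint8, blue, green, red); there is no depth.
- viewer.camera_params(name): a dict with "fx", "fy", "cx", "cy" (pixels), "pose" (4x4, takes a point from camera to world coordinates). Camera axes: x right, y up, looking along -z (the intrinsics and any distortion apply to the point x, -y, -z); pixel columns grow to the right and rows downward; lengths in mm; the calibration is good to about 2 mm. A picture is of the moment at which its call begins. camera_params takes no time and is no camera call.
A pose or a line that the arm cannot do raises env.IKError and nothing moves.
- workorder.sign_off(): hands the job in, once; it reports no verdict.
The state is a dict: "time_s": time; "qpos": joint angles; "dq": joint speeds; "tau": joint torques, N m; "tool_pos": TCP position; "orientation": TCP orientation; "force": force on the tool from outside, world axes, zero at the start; "wrist_torque": the same for the moment, N m; "width": finger opening in mm.
Only numpy, scipy, OpenCV 4.12 (cv2) and the standard library are available. Lean on these libraries where they do the work, as an engineer would, in place of code of your own. Each camera call takes 0.05 s, during which the arm holds its last target. There are 200 camera calls.

## Working session

There is one attempt and no reset: what is moved stays moved. The work goes in short steps, each a Python script; the robot and the scene stay as the last script left them, time stands still between calls to the robot, and variables do not carry over. Pictures are saved under pics/ and viewed, on a budget of 10 in all, crops included, one or two more only if the job needs it, and the job is handed in when it is done.

```bash
ls; mkdir -p pics; python3 - <<'E'
from station import env, set_gripper, viewer, workorder
import cv2
for n in("scene","top"):
    cv2.imwrite(f"pics/{n}0.png",viewer.camera(n)); p=viewer.camera_params(n); print(n,p)
s=env.read_state();print(s["time_s"],s["tool_pos"],s["orientation"],s["width"])
E
```

```text
pics
scene {'fx': 506.20850156779824, 'fy': 506.20850156779824, 'cx': 319.2669579559616, 'cy': 238.83938328615136, 'pose': array([[ 1.03833102e-01, -5.24831293e-01,  8.44849573e-01,
         1.44377654e+03],
       [ 9.94575449e-01,  6.00798565e-02, -8.49122351e-02,
        -1.20397973e+02],
       [-6.19384300e-03,  8.49083344e-01,  5.28222596e-01,
         6.75353998e+02],
       [ 0.00000000e+00,  0.00000000e+00,  0.00000000e+00,
         1.00000000e+00]])}
top {'fx': 465.1526667897407, 'fy': 465.1526667897407, 'cx': 319.75038371435767, 'cy': 240.1353015598452, 'pose': array([[ 2.64683056e-02,  9.80549107e-01, -1.94481045e-01,
         3.05195134e+02],
       [-9.99272332e-01,  2.06079266e-02, -3.20954747e-02,
        -3.26531964e+01],
       [-2.74633379e-02,  1.95189040e-01,  9.80381050e-01,
         1.16256352e+03],
       [ 0.00000000e+00,  0.00000000e+00,  0.00000000e+00,
         1.00000000e+00]])}
0.1 [178.45667641 598.59655006 301.98460747] [ 1.44386637e-01  9.89521116e-01 -6.68250706e-04 -1.14428789e-04] 88.18872889321092
```

View pics/top0.png

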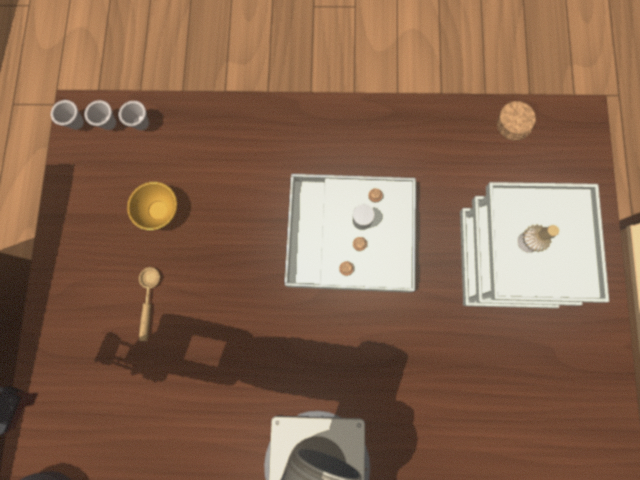

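View pics/scene0.png

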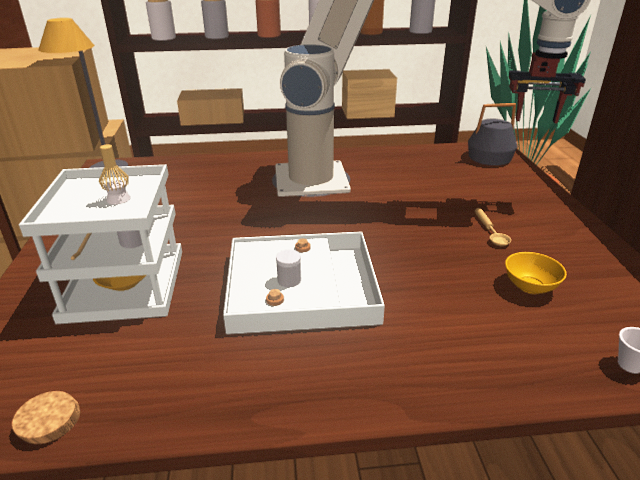

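```bash
cat > h.py <<'E'
import numpy as np, cv2
from station import env, set_gripper, viewer, workorder
def ray(n,uv,z):
    p=viewer.camera_params(n); T=p["pose"]; uv=np.atleast_2d(uv).astype(float)
    d=np.c_[(uv[:,0]-p["cx"])/p["fx"],-(uv[:,1]-p["cy"])/p["fy"],-np.ones(len(uv))]@T[:3,:3].T
    return T[:3,3]+d*((z-T[2,3])/d[:,2])[:,None]
def blobs(n,img,lo,hi,box,amin=20):
    m=cv2.inRange(cv2.cvtColor(img,cv2.COLOR_BGR2HSV),lo,hi); k=np.zeros_like(m)
    x0,y0,x1,y1=box; k[y0:y1,x0:x1]=m[y0:y1,x0:x1]
    return [c for c in cv2.findContours(k,cv2.RETR_EXTERNAL,cv2.CHAIN_APPROX_NONE)[0] if cv2.contourArea(c)>amin]
E
python3 - <<'E'
from h import *
np.set_printoptions(precision=1,suppress=True)
t=cv2.imread("pics/top0.png"); s=cv2.imread("pics/scene0.png")
for n,im,box,off in(("top",t,(290,180,412,286),50),("scene",s,(235,236,372,310),50)):
    for c in blobs(n,im,(3,80,60),(22,255,255),box):
        x,y,w,h=cv2.boundingRect(c); u=(x+w/2-.5,y+h/2-.5); print(n,u,w,h,cv2.contourArea(c),[ray(n,u,z)[0] for z in(50,)])
c=max(blobs("top",t,(0,0,140),(179,60,255),(270,160,430,300)),key=cv2.contourArea)
r=cv2.minAreaRect(c);print(r,cv2.boxPoints(r)); print(ray("top",cv2.boxPoints(r),50))
a=cv2.resize(t[165:300,275:430],None,fx=5,fy=4.4,interpolation=cv2.INTER_CUBIC)
a=cv2.resize(t[165:300,275:430],(775*600//675,600),interpolation=cv2.INTER_CUBIC)
cv2.imwrite("pics/c1.png",a)
E
```

```text
top (346.0, 268.0) 13 13 117.0 [array([458.9, -61.2,  50. ])]
top (359.0, 243.5) 13 12 110.0 [array([519.6, -91.9,  50. ])]
top (375.0, 195.0) 13 13 113.5 [array([ 642.8, -130.2,   50. ])]
scene (274.5, 297.0) 18 17 208.0 [array([ 649.9, -130.3,   50. ])]
scene (302.0, 244.5) 15 14 140.5 [array([463.6, -61.9,  50. ])]
scene (367.5, 248.5) 8 26 83.5 [array([497.2,  84.4,  50. ])]
((350.94989013671875, 231.8282928466797), (130.3977508544922, 114.18287658691406), 2.1610796451568604) [[283.6 286.4]
 [288.  172.3]
 [418.3 177.2]
 [413.9 291.3]]
[[ 411.    87.3   50. ]
 [ 698.2   88.5   50. ]
 [ 690.8 -237.5   50. ]
 [ 406.7 -223.2   50. ]]
```

View pics/c1.png

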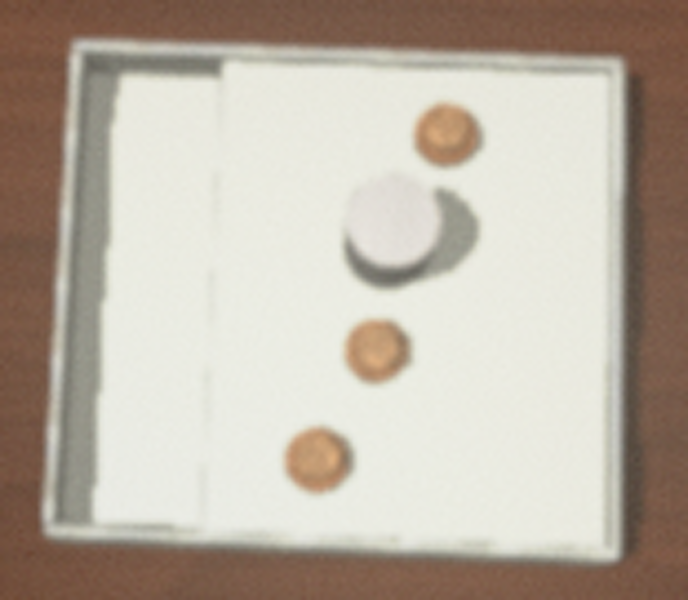

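```bash
python3 - <<'E'
from h import *
np.set_printoptions(precision=1,suppress=True)
f=lambda p:np.array(p)/4.4444+[275,165]
R=ray("top",f([(75,42),(625,60),(620,553),(47,530)]),50)[:,:2]
E=ray("top",f([(222,65),(207,525)]),40)[:,:2]
print(R,E)
a=lambda v:np.degrees(np.arctan2(v[1],v[0]))
print("x-dir angles",a(R[0]-R[3]),a(R[1]-R[2]),a(E[0]-E[1]),"y-dir",a(R[0]-R[1])-90,a(R[3]-R[2])-90)
print([np.linalg.norm(R[i]-R[(i+1)%4]) for i in range(4)],R.mean(0),E.mean(0))
cd=ray("top",f([(394,221)]),102)[0]; print("caddy",cd)
th=np.radians(np.median([a(R[0]-R[3]),a(R[1]-R[2]),a(E[0]-E[1]),a(R[0]-R[1])-90,a(R[3]-R[2])-90]))
ex=np.array([np.cos(th),np.sin(th)]);ey=np.array([-ex[1],ex[0]]);o=R.mean(0)
print(np.degrees(th),[( (e-o)@ex,(e-o)@ey) for e in E])
S=ray("top",[(346,268),(359,243.5),(375,195)],50)[:,:2]
for p in list(S)+[cd[:2]]: print(((p-o)@ex).round(1),((p-o)@ey).round(1))
for sg in(1,-1):
    M=np.eye(3);M[:2,0]=sg*ey;M[:2,1]=sg*ex;M[2,2]=-1
    from scipy.spatial.transform import Rotation as Ro
    q=Ro.from_matrix(M).as_quat()
    for p in S: print(sg,q,env.ik([*(p-40*ey),124],q),env.ik([*(o+ey*75+ex*((p-o)@ex)),124],q))
E
```

```text
[[ 692.8   78.3]
 [ 687.4 -231. ]
 [ 411.3 -224.6]
 [ 416.3   82.9]] [[684.   -4.9]
 [422.1  -3.1]]
x-dir angles -0.9505052467110133 -1.326776620312627 -0.3927090658664247 y-dir -0.9944121359781377 -0.9369050040725142
[np.float64(309.3381982923951), np.float64(276.2272328928203), np.float64(307.5240967676127), np.float64(276.531325028865)] [551.9 -73.6] [553.  -4.]
caddy [578.5 -99.3 102. ]
-0.9505052467110133 [(np.float64(130.87662284271894), np.float64(70.82959302500211)), (np.float64(-131.0160934451844), np.float64(68.27988738388308))]
-93.3 10.8
-32.1 -18.8
91.8 -55.1
27.0 -25.3
1 [0.7 0.7 0.  0. ] [-0.2  0.5  2.1 -0.   0.6 -0.2] [-0.   0.5  2.1 -0.   0.6 -0. ]
1 [0.7 0.7 0.  0. ] [-0.3  0.6  1.9 -0.   0.6 -0.3] [-0.   0.6  2.  -0.   0.6 -0. ]
1 [0.7 0.7 0.  0. ] [-0.3  0.7  1.6 -0.   0.8 -0.3] [-0.   0.7  1.7 -0.   0.8 -0. ]
-1 [-0.7  0.7  0.   0. ] None None
-1 [-0.7  0.7  0.   0. ] None None
-1 [-0.7  0.7  0.   0. ] None None
```

```bash
cat >> h.py <<'E'
from scipy.spatial.transform import Rotation as Ro
th=np.radians(-0.95); ex=np.array([np.cos(th),np.sin(th)]); ey=np.array([-ex[1],ex[0]]); o=np.array([551.9,-73.6])
M=np.eye(3);M[:2,0]=ey;M[:2,1]=ex;M[2,2]=-1; Q=Ro.from_matrix(M).as_quat()
W=lambda x,y,z:[*(o+ex*x+ey*y),z]
DOWN=env.tips_ahead+44
def sweep(x,y,end=70):
    ys=y-18-10-12
    c=env.move_l(W(x,ys,DOWN),rate=100,f_stop=10); print("contact" if c else "down",env.read_state()["tool_pos"])
    if c: return
    env.move_l(W(x,end,DOWN),rate=70)
    env.move_l(W(x,end,200),rate=150); s=env.read_state(); print(s["time_s"],s["force"])
E
python3 - <<'E'
from h import *
set_gripper(0); print(env.read_state()["width"])
env.reach(W(-93.3,-29,200),Q); print(env.read_state()["time_s"])
sweep(-93.3,10.8)
cv2.imwrite("pics/s1.png",viewer.camera("scene")); t=viewer.camera("top");cv2.imwrite("pics/t1.png",t)
E
```

```text
0.5058492856152681
4.125
down [ 458.41013351 -101.2799147   124.2937416 ]
7.2583 [ 0.24136457  0.68104336 -0.01843056]
```

View pics/s1.png

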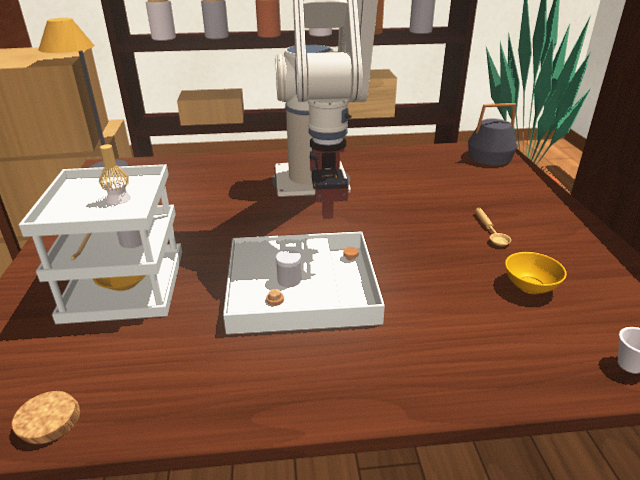

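The first stopper lies in the trough, head up, at (351,254). The caddy and the far stopper are undisturbed. I'll sweep the other two.

```bash
python3 - <<'E'
from h import *
env.move_l(W(-32.1,-58.8,200),rate=200); sweep(-32.1,-18.8)
env.move_l(W(-32.1,70,230)); env.move_l(W(91.8,70,230),rate=200); env.move_l(W(91.8,-95.1,200),rate=200); sweep(91.8,-55.1)
env.move_l(W(91.8,70,300)); env.reach([300,350,300],Q); print(env.read_state()["time_s"])
t=viewer.camera("top"); s=viewer.camera("scene")
for c in blobs("top",t,(3,80,60),(22,255,255),(290,180,412,286)):
    x,y,w,h=cv2.boundingRect(c);p=ray("top",(x+w/2-.5,y+h/2-.5),20)[0,:2]-o;print("tray xy",p@ex,p@ey)
a=cv2.resize(t[165:300,275:430],(460,400)); b=cv2.resize(s[220:340,215:395],(600,400))
cv2.imwrite("pics/f.png",np.hstack([cv2.resize(a,(345,300)),cv2.resize(b,(450,300))])); cv2.imwrite("pics/t2.png",t)
E
```

```text
down [ 519.15745201 -131.86667915  124.3778574 ]
11.7833 [0.34341702 0.09572506 0.25687339]
down [ 642.519232   -170.32133618  124.44255192]
17.9667 [-0.16446316  0.16405013 -0.77128969]
20.5833
tray xy -93.55138143062527 123.91970081624707
tray xy -32.92418654185208 123.26989131571665
tray xy 92.10895509425069 121.92977120187398
```

View pics/f.png

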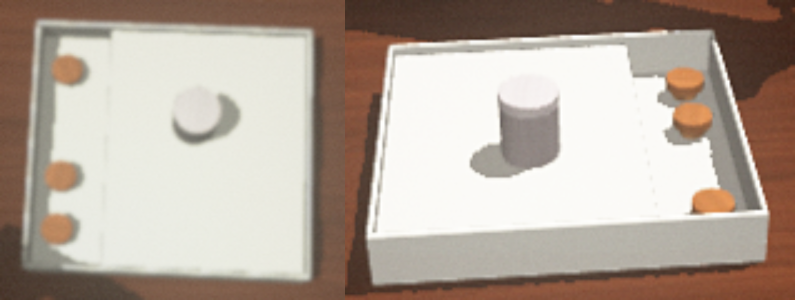

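All three stoppers are in the trough: (67,69), (61,176) and (58,229) in the top crop. The caddy stands at (197,110). I'll check that the caddy, bowl and scoop haven't moved, then hand in.

```bash
python3 - <<'E'
from h import *
a=cv2.imread("pics/top0.png").astype(float);b=cv2.imread("pics/t2.png").astype(float)
for n,(x0,y0,x1,y1) in dict(caddy=(348,200,380,230),bowl=(120,175,185,235),scoop=(135,260,165,345)).items():
    A=np.float32(a[y0:y1,x0:x1].mean(2));B=np.float32(b[y0:y1,x0:x1].mean(2))
    print(n,cv2.phaseCorrelate(A,B,cv2.createHanningWindow(A.shape[::-1],cv2.CV_32F)),np.abs(A-B).mean())
env.hold(0.3); workorder.sign_off(); print(env.read_state()["time_s"])
E
```

```text
caddy ((-0.02757372980052253, 0.06185864565995303), 0.9550136864185333) 0.53661704
bowl ((0.007516211691729779, 0.034099750059681355), 1.0033477279875014) 2.2745297
scoop ((-0.34687898718179433, -0.03686187698529153), 0.42915945476955836) 13.969674
the job is handed in; nothing more can be done
the job is handed in; nothing more can be done
```

All three stoppers now lie in the trough, and I handed the job in at about 21 s of the 48 s allowed. I swept each one with closed fingers straight along its own lane and over the deck edge.

- **Stoppers:** the last pictures put them at tray y of about 122–124 mm (the trough spans 70–150 mm), with x at -94, -33 and +92 mm. They landed cork down, head up.
- **Caddy and bowl:** comparing the pictures from before and after shows them shifted by less than 0.1 pixel, so they did not move.
- **Scoop:** this check was inconclusive. It gave a 0.35 pixel shift (under 1 mm) with a weak match, probably because the arm's shadow moved across that part of the picture. I planned no motion near the scoop.
- **Forces:** the tool force was under 1 N each time I read it, after each sweep. I did not record the peak during the sweeps.

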